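# Cap the winch controls

## Robot

A 6-joint arm with a two-finger parallel gripper is mounted at the origin on the work surface. World frame = base frame: x ahead of the robot, y to its left, z up, the work surface at z = 0. Lengths are in mm, angles in rad, forces in N, time in s.
With the tool pointing down it reaches from about 350 to 775 mm from the base axis. Payload 7.3 kg.
Tool frame: the origin (TCP) lies on the centre line of the jaws, within the pads' length; the fingertips stand 8 mm ahead of it and the grasp point (between the pads) lies 11 mm behind it; z points along the fingers, y is the line along which they close (so a half turn about z gives the same grasp; the last joint's range is limited). The gripper opens to 92 mm and grips with 3 to 60 N. Pads are 19 mm wide; open, the fingers measure 130 mm over their backs; the gripper's body (75 mm by 190 mm) begins 47 mm behind the grasp point.
Start: joints at [1.124, 0.342, 1.524, -0, 1.275, -0.146], TCP at [155.534, 501.451, 234.741] pointing down, gripper open.
Joint ranges: [-2.53, 2.53], [-0.77, 2.02], [0.04, 2.7], [-1, 4.14], [0.28, 2.66], [-3.11, 3.11]. Speed limits (rad/s): [2.57, 2.57, 3.14, 3.14, 3.14, 3.14].

## Interface

Orientations are given as [roll, pitch, yaw] about the fixed x, y, z axes, in that order (R = Rz(yaw) Ry(pitch) Rx(roll)).
In Python, from plant import state, snapshot, calibration, close_job gives the robot as it stands.
- The arm moves only by the shell command python3 -m handwheel 'ROWS'. ROWS is JSON, a list that holds one entry, the list of rows, each a list of 7 numbers: the shift along the tool's x, y, z scaled (see below), then the turn, a rotation vector about the tool's x, y, z scaled (see below), then the opening, from -1 (shut) to 1 (fully open). In form: [[[dx, dy, dz, wx, wy, wz, hand], ...]]. A call has exactly 5 rows; each row shifts and turns the commanded pose from where the row before left it, along the tool's axes as they then stand; what a row does not reach is not made up. The controller multiplies each number of a shift by 1000 mm and each number of a turn by 180 degrees. A row lasts 1/8 s, in which the tool goes at most 62.5 mm and 10.7 degrees, less where a joint would pass 70% of its speed; a pose out of reach is approached as far as the arm can. A call with a number of a shift or a turn outside -1 to 1 is refused whole. A call with a gripper value outside its range is refused whole. The fingers move at their own pace and stop on an object; the grip force is fixed at half the most. Time passes only in rows, so rows that do not move let the fingers close, or fill a call up. It gives the time, the measured TCP pose, the force, the opening and the grip force at its end, in the units of the state.
- state(): the state, without advancing time (a new reading comes with each control period).
- snapshot(name): name is "side" or "top"; returns the picture (384x512x3 uint8, blue, green, red); there is no depth.
- calibration(name): a dict with "fovy" (degrees; the focal length in pixels is half the picture's height over the tangent of half this angle, whatever the lens; pixels are square), "cx", "cy" (the principal point, pixels), "R" (3x3) and "t" (3): a world point X has camera coordinates R X + t. Camera axes: x right, y down, z forward; pixel columns grow to the right and rows downward; lengths in mm; the calibration is good to about 2 mm. A picture is of the moment at which its call begins. calibration takes no time and is no camera call.
- close_job(): hands the job in; it is judged then, once.
The state is a dict: "t": time; "qpos": joint angles; "qd": joint speeds; "tau": joint torques, N m; "eef_pos": TCP position; "ee_rot": TCP orientation; "force": force on the tool from outside, world axes, zero at the start; "wrist_torque": the same for the moment, N m; "width": opening from 0.0 (shut) to 1.0 (fully open); "finger_force": force on a finger pad.
Only numpy, scipy, OpenCV 4.12 (cv2) and the standard library are available. Lean on these libraries where they do the work, as an engineer would, in place of code of your own. Each camera call takes 0.05 s, during which the arm holds its last target. There are 200 camera calls.

## Task

The winch is being handed over to the rope inspectors, so put the four white guard caps over the controls on the desk, each standing flat on the lid of its box with the control inside: the wide round cap over the mushroom emergency stop, the tall round cap over the winch lever, the small round cap over the rotary selector, and the oblong cap, lengthwise, over the twin push-button. Do not press the emergency stop or knock the lever over on the way.

Things in the scene. Friction and masses are not known exactly. Their poses are not given: they have to be found in the camera images.
- wide_cap: White plastic guard cap, the widest round one: outer diameter 70 mm, inner 64 mm, 48 mm high (4 mm top), open below, standing rim down; black round grip knob on top, 18 mm diameter, 26 mm high, standing on the centre of the cap's top. The origin is the centre of the open rim (its underside), z up through the knob.
- tall_cap: White plastic guard cap, the tall round one: outer diameter 58 mm, inner 52 mm, 76 mm high (4 mm top), open below, standing rim down; black round grip knob on top, 18 mm diameter, 26 mm high, standing on the centre of the cap's top. The origin is the centre of the open rim (its underside), z up through the knob.
- small_cap: White plastic guard cap, the smallest round one: outer diameter 49 mm, inner 45 mm, 32 mm high (4 mm top), open below, standing rim down; black round grip knob on top, 18 mm diameter, 26 mm high, standing on the centre of the cap's top. The origin is the centre of the open rim (its underside), z up through the knob.
- oblong_cap: White plastic guard cap, oblong: outside 83 mm along its x by 55 mm along its y, inside 78 x 50 mm, 30 mm high (2.5 mm top), open below, standing rim down; black grip bar on the centre of its top, 36 mm long along x, 14 mm thick along y, 26 mm high. The origin is the centre of the open rim (its underside), z up.
- estop_box: Grey control box 84 x 84 x 50 mm with the red mushroom emergency-stop button in the middle of its lid: head 40 mm diameter, its top 36 mm above the lid; fixed to the desk; the origin is the centre of the box's underside, z up, so the flat lid on which the cap's rim rests is 50 mm above the origin.
- lever_box: Grey control box 84 x 84 x 50 mm with the black winch lever in the middle of its lid: a short upright stick with a knob 22 mm in diameter, its top 60 mm above the lid, over a round boot of 34 mm diameter; fixed to the desk; the origin is the centre of the box's underside, z up, so the flat lid on which the cap's rim rests is 50 mm above the origin.
- selector_box: Grey control box 76 x 76 x 50 mm with a black rotary selector in the middle of its lid: round bezel 29 mm diameter, handle top 22 mm above the lid; fixed to the desk; the origin is the centre of the box's underside, z up, so the flat lid on which the cap's rim rests is 50 mm above the origin.
- twin_box: Grey oblong control box, 110 mm along its x, 78 mm along its y, 50 mm high, with a twin push-button in the middle of its lid: an oblong black head 58 mm along x, 30 mm along y, its top 11 mm above the lid; fixed to the desk; the origin is the centre of the box's underside, z up, so the flat lid on which the cap's rim rests is 50 mm above the origin.
- estop_button (a joint): Travel of the emergency-stop button in m: 0 out, 0.006 fully pressed. Spring loaded: it begins to move at 5 N and reaches 3 mm at about 12 N.
- lever_stick (a joint): Tilt of the winch lever in rad, 0 upright, to 0.4 either way along its box's x. Spring centred, about 0.5 N m per rad, pivot 54 mm above the box's underside.
There are look-alikes about, which are no part of the job. Leave any pink or purple look-alike of the small_cap alone.

How it is judged (in metres and radians):
At the end, for the whole second after the job is handed in: Each cap at rest and level (0.08 rad), its rim on the lid of its own box (4 mm), centred on the control within 14 mm (wide, emergency stop), 12 mm (tall, lever), 10 mm (small, selector), 15 mm (oblong, twin push-button, lengthwise within 0.4 rad) (horizontal distance between wide_cap and estop_box below 0.014 m and z of wide_cap in the frame of estop_box between 0.046 and 0.054 m and angle between each of wide_cap, tall_cap, small_cap, oblong_cap's own z axis and vertical below 0.08 rad and linear speed of each of wide_cap, tall_cap, small_cap, oblong_cap below 0.02 m/s and horizontal distance between tall_cap and lever_box below 0.012 m and z of tall_cap in the frame of lever_box between 0.046 and 0.054 m and horizontal distance between small_cap and selector_box below 0.01 m and z of small_cap in the frame of selector_box between 0.046 and 0.054 m and horizontal distance between oblong_cap and twin_box below 0.015 m and z of oblong_cap in the frame of twin_box between 0.046 and 0.054 m and angle between the x axis of oblong_cap and the x axis of twin_box, either way round below 0.4 rad); the robot touches nothing.
It fails at once if the emergency stop is pressed by more than 3 mm (value of joint estop_button above 0.003 m).
It fails at once if the winch lever is pushed over by more than 0.15 rad (value of joint lever_stick above 0.15 rad or value of joint lever_stick below -0.15 rad).
It also fails if it takes over 99 s, if anything falls off the work surface, if the arm or the gripper's body presses on something with over 40 N, if the wrist force passes 120 N, or if a joint passes its speed limit or range.

## Working session

There is one attempt and no reset: what is moved stays moved. The work goes in short steps, Python scripts to look and compute and a shell command to move; the robot and the scene stay as the last step left them, time stands still between calls to the robot, and variables do not carry over. Pictures are saved under pics/ and viewed, at most 14 in all, crops included, and the job is handed in when it is done.

```bash
ls; mkdir -p pics; python3 - <<'E'
from plant import *
import cv2
s=state();print({k:s[k] for k in('t','eef_pos','ee_rot','width','force')})
for n in('top','side'):
    im=snapshot(n);cv2.imwrite(f'pics/{n}0.png',im);print(n,calibration(n))
E
```

```text
pics
{'t': 0.0, 'eef_pos': array([155.36732453, 501.0698831 , 234.05568861]), 'ee_rot': array([-3.14009164e+00, -1.90007690e-04,  2.84073943e+00]), 'width': 1.000409833176063, 'force': array([ 0.13757321, -0.80199256,  0.30075182])}
top {'fovy': 42.942834687001984, 'cx': 256.4152905141198, 'cy': 194.57085934959463, 'R': array([[ 0.02077687, -0.99976554,  0.00609743],
       [-0.99662216, -0.02119543, -0.0793412 ],
       [ 0.07945184, -0.00442838, -0.99682887]]), 't': array([ -31.64228257,  519.29835186, 1366.40313567])}
side {'fovy': 48.003943737081464, 'cx': 248.23413007876346, 'cy': 190.63522758171203, 'R': array([[ 0.98307608, -0.1823017 , -0.01809717],
       [-0.13726322, -0.66755681, -0.73179691],
       [ 0.12132693,  0.72189611, -0.68128245]]), 't': array([-505.86864046,  142.46712483, 1107.51164331])}
```

View pics/top0.png

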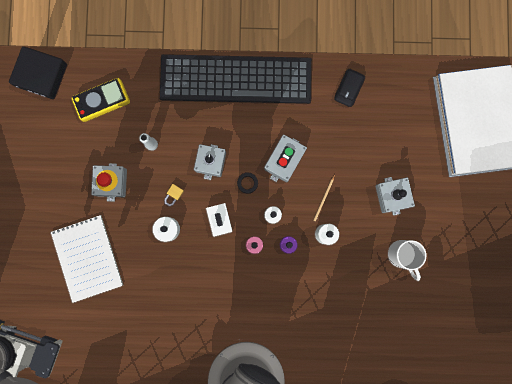

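View pics/side0.png

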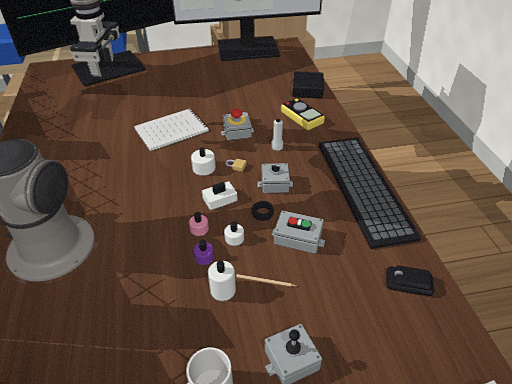

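The top view shows these boxes: estop (107,181), selector (209,159), twin (287,157) and lever (396,195). The white caps are wide (166,229), oblong (219,220), small (273,215) and tall (327,234). The pink (254,245) and purple (288,245) ones are look-alikes. The white cap at (273,215) fits small_cap by its colour. Next is one enlarged crop to confirm this, plus the blob measurements.

```bash
cat >h.py <<'E'
import numpy as np,cv2
from plant import *
def ray(n,u,v):
    c=calibration(n);f=192/np.tan(np.radians(c['fovy']/2));R=np.array(c['R']);t=np.array(c['t'])
    return -R.T@t, R.T@np.array([(u-c['cx'])/f,(v-c['cy'])/f,1])
def plane(n,u,v,z):
    C,d=ray(n,u,v);return C+d*(z-C[2])/d[2]
def tri(a,b):
    (C1,d1),(C2,d2)=ray('top',*a),ray('side',*b)
    s=np.linalg.lstsq(np.c_[d1,-d2],C2-C1,rcond=None)[0]
    p,q=C1+s[0]*d1,C2+s[1]*d2;return (p+q)/2,np.linalg.norm(p-q)
def proj(n,X):
    c=calibration(n);f=192/np.tan(np.radians(c['fovy']/2));p=np.array(c['R'])@X+c['t'];return p[:2]/p[2]*f+[c['cx'],c['cy']]
def blobs(m,amin=12):
    k,l,s,c=cv2.connectedComponentsWithStats(m.astype(np.uint8));return [(c[i].round(1),s[i,4],l==i) for i in range(1,k) if s[i,4]>=amin]
E
python3 - <<'E'
from h import *
t=cv2.imread('pics/top0.png');s=cv2.imread('pics/side0.png')
a=cv2.resize(t[120:260,80:430],None,fx=2.25,fy=2.25,interpolation=2);b=cv2.resize(s[100:384,130:340],None,fx=2,fy=2,interpolation=2)
cv2.imwrite('pics/tc.png',a);cv2.imwrite('pics/sc.png',b)
for n,im,(x0,x1,y0,y1) in(('top',t,(80,430,120,260)),('side',s,(130,340,100,384))):
    i=im.astype(int);mx=i.max(2);mn=i.min(2);roi=np.zeros(mx.shape,bool);roi[y0:y1,x0:x1]=1
    print(n)
    for nm,m,am in(('white',(mn>165)&(mx-mn<40),60),('black',mx<45,8),('red',(i[...,2]>120)&(i[...,1]<70)&(i[...,0]<70),12),('grey',(mn>85)&(mx-mn<35)&(mx<200),150)):
        for c,ar,mm in blobs(m&roi,am):
            print(nm,c,ar,[np.round(v,1) for v in cv2.minAreaRect(np.argwhere(mm)[:,::-1].astype(np.float32))] if nm in('grey','white') else '')
E
```

```text
top
white [146.9 144.1] 66 [array([146.4, 142.6]), array([17.9,  8.1]), np.float64(57.5)]
white [285.  158.5] 624 [array([285.3, 157.4]), array([26.5, 37.7]), np.float64(29.2)]
white [212.4 163.4] 330 [array([209.1, 159.5]), array([25.6, 25.9]), np.float64(11.9)]
white [ 96.4 170.5] 71 [array([ 97.5, 171.5]), array([ 9., 11.]), np.float64(0.0)]
white [400.4 199.8] 415 [array([397.4, 196.7]), array([33. , 28.6]), np.float64(76.8)]
white [388.6 186.4] 158 [array([390.5, 187.5]), array([12.4, 19.8]), np.float64(77.9)]
white [218.8 219.5] 510 [array([218.7, 219.4]), array([29.8, 19.6]), np.float64(76.0)]
white [272.7 214.6] 188 [array([273., 215.]), array([16., 16.]), np.float64(90.0)]
white [ 94.1 240.6] 1092 [array([ 96.5, 237.5]), array([43., 33.]), np.float64(90.0)]
white [164.8 229. ] 441 [array([164.5, 229. ]), array([24., 23.]), np.float64(90.0)]
white [327.6 234.2] 315 [array([328.1, 234.3]), array([20.1, 21. ]), np.float64(26.6)]
white [408.4 250.3] 336 [array([411., 250.]), array([18., 28.]), np.float64(90.0)]
black [143.2 137.4] 19 
black [281.7 154.2] 11 
black [209.8 159.1] 
[... 2188 characters left out ...]
np.float64(2.3)]
grey [204.5 165.3] 316 [array([202.9, 162.1]), array([25.6, 23.6]), np.float64(81.9)]
grey [274.7 178.3] 775 [array([274.5, 177.5]), array([29., 35.]), np.float64(90.0)]
grey [221.  201.4] 236 [array([219.3, 201.4]), array([35.2, 15.8]), np.float64(1.7)]
grey [298.1 232.7] 1357 [array([299.1, 231.4]), array([53.7, 35. ]), np.float64(12.5)]
grey [235.3 237.3] 193 [array([233.5, 234.5]), array([21., 19.]), np.float64(90.0)]
grey [223.6 285.7] 560 [array([221.4, 280.7]), array([39.1, 26.5]), np.float64(86.2)]
grey [291.3 356.1] 2086 [array([289.7, 354.9]), array([51. , 54.9]), np.float64(64.7)]
grey [208.4 367.4] 1162 [array([208.5, 366. ]), array([34., 39.]), np.float64(90.0)]
```

View pics/tc.png

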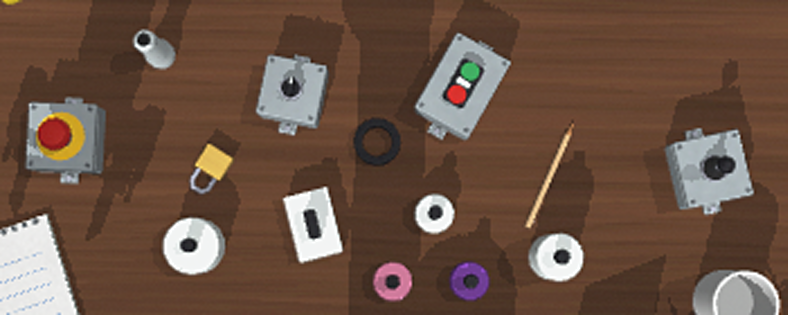

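View pics/sc.png

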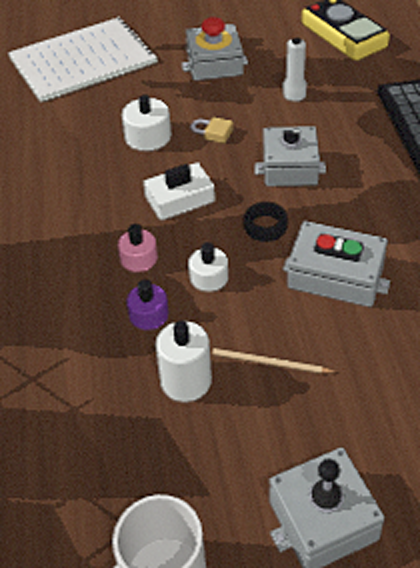

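The crop confirms it: the white cap at (273,215) is small_cap, between the pink (254,245) and purple (288,245) ones. I'll now turn pixels into positions, cross-checking the two views.

```bash
python3 - <<'E'
from h import *
T=lambda x,y:((x+.5)/2.25-.5+80,(y+.5)/2.25-.5+120)
S=lambda x,y:((x+.5)/2-.5+130,(y+.5)/2-.5+100)
# name: top px, z, side px (crop), z
D=dict(wide=(T(188,245),74,S(144,98),73),tall=(T(561,257),102,S(181,325),101),small=(T(434,213),58,S(208,248),57),oblong=(T(312,222),56,S(180,170),55),
estop=((103.6,179.1),84,(236.1,112.4),80),lever=(T(727,165),102,S(329,467),99),selector=(T(290,87),72,S(291,134),70),twin=(T(464,82),61,S(339,245),61))
for k,(a,za,b,zb) in D.items():
    p=plane('top',*a,za);q=plane('side',*b,zb);t,e=tri(a,b)
    print(k,p.round(0),q.round(0),'tri',t.round(0),'gap',e.round(1),'r',np.hypot(*p[:2]).round())
# orientations
g=lambda a,b,z:np.diff([plane('top',*a,z)[:2],plane('top',*b,z)[:2]],axis=0)[0]
for nm,a,b,z in(('oblong edge',T(284,196),T(302,262),30),('oblong edge2',T(326,187),T(342,248),30),('bar',T(306,208),T(319,237),56),('twin edge',T(461,35),T(416,107),50),('twin edge2',T(510,66),T(468,138),50)):
    v=g(a,b,z);print(nm,np.hypot(*v).round(),np.degrees(np.arctan2(v[1],v[0])).round(1))
# lid centres from lid corners z=50
for nm,cs in dict(estop=[(28,101),(98,105),(98,174),(26,168)],twin=[(461,35),(510,66),(468,138),(416,107)],selector=[(266,56),(326,66),(317,128),(257,115)],lever=[(672,146),(739,130),(753,191),(683,207)]).items():
    P=np.array([plane('top',*T(*c),50)[:2] for c in cs]);print(nm,P.mean(0).round(),[np.linalg.norm(P[i]-P[i-1]).round() for i in range(4)])
E
```

```text
wide [418. 230.  74.] [419. 233.  73.] tri [418. 230.  75.] gap 1.4 r 477.0
tall [ 412. -216.  102.] [ 415. -215.  101.] tri [ 414. -216.  102.] gap 2.4 r 465.0
small [463. -66.  58.] [466. -69.  57.] tri [465. -67.  55.] gap 3.2 r 468.0
oblong [449.  83.  56.] [452.  85.  55.] tri [450.  83.  57.] gap 2.5 r 457.0
estop [548. 395.  84.] [549. 395.  80.] tri [549. 397.  79.] gap 0.6 r 676.0
lever [ 526. -413.  102.] [ 529. -406.   99.] tri [ 526. -411.  109.] gap 2.1 r 668.0
selector [613. 113.  72.] [614. 111.  70.] tri [614. 113.  68.] gap 1.1 r 623.0
twin [ 625. -100.   61.] [ 626. -100.   61.] tri [ 625. -100.   62.] gap 0.5 r 633.0
oblong edge 85.0 -163.1
oblong edge2 79.0 -163.9
bar 39.0 -154.4
twin edge 107.0 149.3
twin edge2 105.0 150.8
estop [548. 395.] [np.float64(83.0), np.float64(87.0), np.float64(86.0), np.float64(89.0)]
twin [ 622. -101.] [np.float64(107.0), np.float64(72.0), np.float64(105.0), np.float64(75.0)]
selector [611. 113.] [np.float64(75.0), np.float64(76.0), np.float64(78.0), np.float64(76.0)]
lever [ 526. -410.] [np.float64(77.0), np.float64(86.0), np.float64(77.0), np.float64(89.0)]
```

```bash
python3 -m handwheel '[[[0,0,0,0,0,-0.048,0],[0,0,0,0,0,-0.048,0],[-0.033,-0.034,0,0,0,0,0],[-0.033,-0.034,0,0,0,0,0],[-0.033,-0.034,0,0,0,0,0]]]'; python3 -m handwheel '[[[-0.033,-0.034,0,0,0,0,0],[-0.033,-0.034,0,0,0,0,0],[-0.033,-0.034,0,0,0,0,0],[-0.033,-0.033,0,0,0,0,0],[-0.031,-0.033,0,0,0,0,0]]]'
```

```text
t: 0.72
eef_pos: [255.2, 398.3, 234.4]
ee_rot: [-3.141, -0.0, -3.14]
force: [0.1, 0.9, 0.5]
width: 0.525
finger_force: 0.0
t: 1.35
eef_pos: [418.6, 230.3, 234.5]
ee_rot: [-3.142, -0.0, -3.141]
force: [0.5, 0.5, 0.3]
width: 0.501
finger_force: 0.0
```

```bash
python3 -m handwheel '[[[0,0,0.045,0,0,0,0],[0,0,0.045,0,0,0,0],[0,0,0.04,0,0,0,0],[0,0,0.015,0,0,0,0],[0,0,0,0,0,0,0]]]'; python3 - <<'E'
from h import *
s=snapshot('side');t=snapshot('top')
a=cv2.resize(s[95:215,130:260],None,fx=3,fy=3,interpolation=2);b=cv2.resize(t[170:290,105:235],None,fx=3,fy=3,interpolation=2)
cv2.imwrite('pics/w1.png',np.hstack([a,b]));print(state()['eef_pos'])
E
```

```text
t: 1.98
eef_pos: [416.8, 231.3, 88.5]
ee_rot: [-3.141, -0.003, -3.141]
force: [0.1, -0.3, 1.1]
width: 0.497
finger_force: 0.0
[418.04805062 231.81172124  90.16356692]
```

View pics/w1.png

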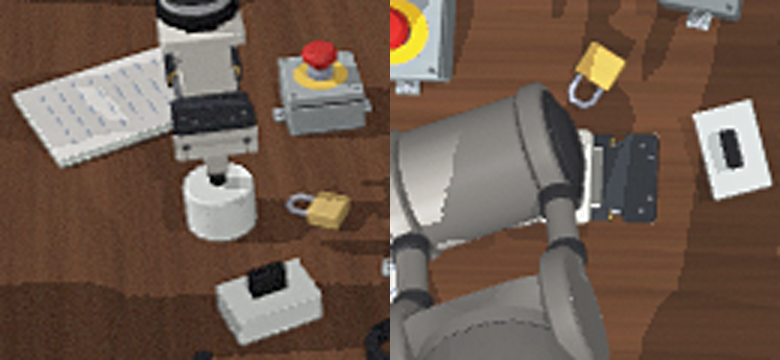

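The view shows the finger directly above the wide cap's knob, at about (217,172) in the crop. I'll descend and grip.

```bash
python3 -m handwheel '[[[0,0,0.02,0,0,0,0],[0,0,0.009,0,0,0,0],[0,0,0,0,0,0,0],[0,0,0,0,0,0,-1],[0,0,0,0,0,0,-1]]]'; python3 -m handwheel '[[[0,0,0,0,0,0,-1],[0,0,0,0,0,0,-1],[0,0,-0.04,0,0,0,-1],[0,0,-0.05,0,0,0,-1],[0,0,-0.05,0,0,0,-1]]]'
```

```text
t: 2.7
eef_pos: [418.1, 231.8, 61.3]
ee_rot: [3.141, 0.001, -3.141]
force: [0.8, -0.1, 0.2]
width: 0.333
finger_force: 0.0
t: 3.32
eef_pos: [417.4, 231.5, 202.0]
ee_rot: [-3.141, -0.001, -3.141]
force: [1.1, -0.1, -1.8]
width: 0.183
finger_force: 30.0
```

```bash
python3 -m handwheel '[[[-0.032,0.041,0,0,0,0,-1],[-0.032,0.041,0,0,0,0,-1],[-0.032,0.041,0,0,0,0,-1],[-0.034,0.041,0,0,0,0,-1],[0,0,0,0,0,0,-1]]]'; python3 -m handwheel '[[[0,0,0,0,0,0,-1],[0,0,0.02,0,0,0,-1],[0,0,0.02,0,0,0,-1],[0,0,0,0,0,0,-1],[0,0,0,0,0,0,-1]]]';python3 - <<'E'
from h import *
s=snapshot('side');t=snapshot('top')
a=cv2.resize(s[40:160,170:300],None,fx=3,fy=3,interpolation=2);b=cv2.resize(t[120:240,45:175],None,fx=3,fy=3,interpolation=2)
cv2.imwrite('pics/w2.png',np.hstack([a,b]));print(state()['eef_pos'])
m=(s.min(2)>150)&(np.ptp(s.astype(int),2)<40);m[:60]=0
for c,ar,_ in blobs(m[:, :],80): print(c,ar)
print(proj('side',np.array([548,395,120.])))
E
```

```text
t: 3.95
eef_pos: [548.5, 397.7, 197.9]
ee_rot: [-3.141, -0.002, -3.139]
force: [0.2, -1.1, -1.4]
width: 0.189
finger_force: 30.0
t: 4.58
eef_pos: [547.8, 395.4, 162.3]
ee_rot: [3.141, 0.001, -3.141]
force: [0.4, 0.8, -0.4]
width: 0.186
finger_force: 30.0
[548.00759709 395.75253788 162.36538715]
[474.1 102.7] 5994
[233.7 100.6] 345
[169.8 129. ] 1637
[233.8 124.5] 86
[276.4 136.4] 199
[220.3 196.3] 491
[297.6 226.3] 633
[233.7 235.1] 293
[221.2 281.3] 779
[302.7 335.9] 190
[288.3 355. ] 835
[209.4 365. ] 986
[235.29754208 101.64837829]
```

View pics/w2.png

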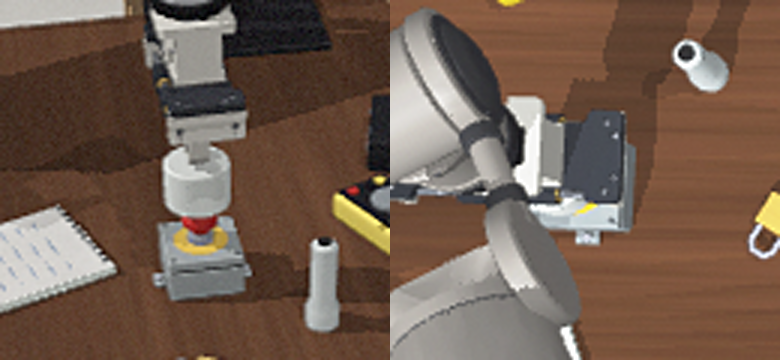

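The cap (235.8 px) hangs over the button (236 px), so they are aligned. I'll lower it and release.

```bash
python3 -m handwheel '[[[0,0,0.02,0,0,0,-1],[0,0,0.02,0,0,0,-1],[0,0,0.006,0,0,0,-1],[0,0,0.003,0,0,0,-1],[0,0,0,0,0,0,-1]]]'; python3 -m handwheel '[[[0,0,0.001,0,0,0,-1],[0,0,0,0,0,0,-1],[0,0,0,0,0,0,0],[0,0,0,0,0,0,0],[0,0,0,0,0,0,0]]]'
```

```text
t: 5.3
eef_pos: [548.0, 396.0, 112.5]
ee_rot: [3.141, 0.001, -3.141]
force: [0.9, -0.1, -1.2]
width: 0.186
finger_force: 30.0
t: 5.92
eef_pos: [547.7, 395.8, 110.9]
ee_rot: [3.141, 0.0, -3.141]
force: [-0.5, -1.0, 0.3]
width: 0.463
finger_force: 0.0
```

```bash
python3 -m handwheel '[[[0,0,-0.04,0,0,0,0],[0,0,-0.05,0,0,0,0],[0.014,-0.045,0,0,0,0,0],[0.014,-0.045,0,0,0,0,0],[0.014,-0.045,0,0,0,0,0]]]'; python3 -m handwheel '[[[0.014,-0.045,0,0,0,0,0],[0.014,-0.045,0,0,0,0,0],[0.014,-0.045,0,0,0,0,0],[0.014,-0.043,0,0,0,0,0],[0,0,0,0,0,-0.046,0]]]'; python3 -m handwheel '[[[0,0,0,0,0,-0.046,0],[0,0,0.045,0,0,0,0],[0,0,0.045,0,0,0,0],[0,0,0.04,0,0,0,0],[0,0,0,0,0,0,0]]]'; python3 - <<'E'
from h import *
s=snapshot('side');t=snapshot('top')
a=cv2.resize(s[40:240,170:300],None,fx=3,fy=3,interpolation=2);b=cv2.resize(t[120:320,100:235],None,fx=3,fy=3,interpolation=2)
cv2.imwrite('pics/o1.png',np.hstack([a,b])[:600]);print(state()['eef_pos'])
E
```

```text
t: 6.55
eef_pos: [505.2, 259.5, 201.0]
ee_rot: [3.141, 0.001, -3.14]
force: [0.3, 0.0, 0.1]
width: 0.501
finger_force: 0.0
t: 7.18
eef_pos: [449.1, 80.4, 201.1]
ee_rot: [-3.141, 0.0, -2.997]
force: [0.0, 1.0, 0.4]
width: 0.499
finger_force: 0.0
t: 7.8
eef_pos: [448.0, 82.6, 68.9]
ee_rot: [3.14, -0.005, -2.852]
force: [0.1, 0.3, 0.0]
width: 0.499
finger_force: 0.0
[450.54150705  82.69658297  71.67475423]
```

View pics/o1.png

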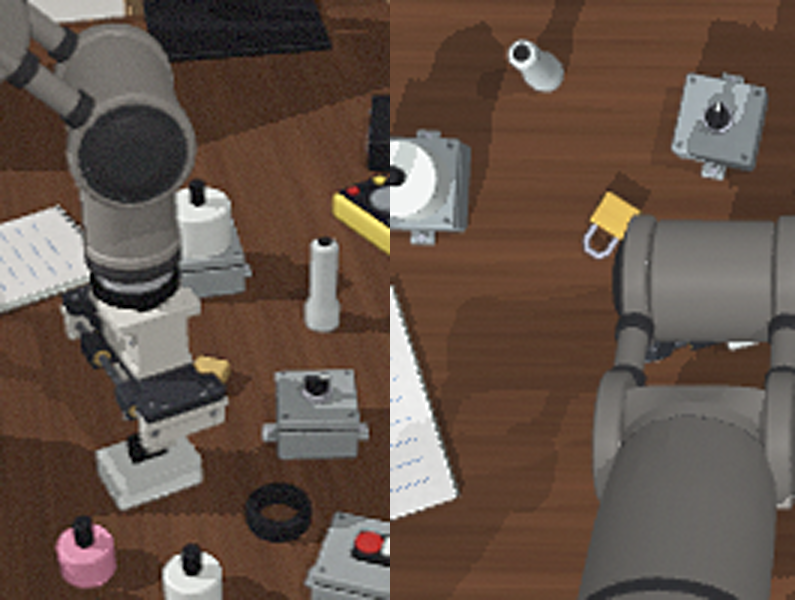

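The wide cap sits on the estop box. The finger is by the oblong bar (crop ~(150,445)), offset as expected for the near finger. I'll descend and grip.

```bash
python3 -m handwheel '[[[0,0,0.02,0,0,0,0],[0,0,0.009,0,0,0,0],[0,0,0,0,0,0,0],[0,0,0,0,0,0,-1],[0,0,0,0,0,0,-1]]]'; python3 -m handwheel '[[[0,0,0,0,0,0,-1],[0,0,0,0,0,0,-1],[0,0,0,0,0,0,-1],[0,0,-0.04,0,0,0,-1],[0,0,-0.05,0,0,0,-1]]]'
```

```text
t: 8.52
eef_pos: [450.3, 82.7, 42.3]
ee_rot: [-3.141, 0.001, -2.852]
force: [-0.3, -0.2, 0.6]
width: 0.332
finger_force: 0.0
t: 9.15
eef_pos: [449.0, 82.6, 131.8]
ee_rot: [3.141, -0.003, -2.852]
force: [1.7, -0.7, -0.4]
width: 0.15
finger_force: 30.0
```

```bash
python3 -m handwheel '[[[0,0,-0.006,0,0,0.052,-1],[0,0,-0.006,0,0,0.052,-1],[0,0,-0.006,0,0,0.052,-1],[0,0,-0.006,0,0,0.052,-1],[0,0,-0.006,0,0,0.051,-1]]]'; python3 -m handwheel '[[[-0.048,-0.014,0,0,0,0,-1],[-0.048,-0.014,0,0,0,0,-1],[-0.048,-0.014,0,0,0,0,-1],[-0.048,-0.014,0,0,0,0,-1],[-0.05,-0.015,0,0,0,0,-1]]]'; python3 -m handwheel '[[[0,0,0,0,0,0,-1],[0,0,0.03,0,0,0,-1],[0,0,0.02,0,0,0,-1],[0,0,0,0,0,0,-1],[0,0,0,0,0,0,-1]]]';python3 - <<'E'
from h import *
s=snapshot('side')
a=cv2.resize(s[120:290,200:370],None,fx=3,fy=3,interpolation=2)
cv2.imwrite('pics/o2.png',a);st=state();print(st['eef_pos'],st['ee_rot'])
E
```

```text
t: 9.78
eef_pos: [449.7, 82.6, 161.7]
ee_rot: [-3.141, -0.0, 2.612]
force: [0.2, 0.3, -0.5]
width: 0.151
finger_force: 30.0
t: 10.4
eef_pos: [624.7, -101.1, 161.3]
ee_rot: [-3.142, -0.001, 2.618]
force: [-0.3, 0.5, 0.2]
width: 0.15
finger_force: 30.0
t: 11.02
eef_pos: [624.1, -99.5, 112.6]
ee_rot: [3.141, 0.001, 2.618]
force: [-0.3, -0.3, -1.0]
width: 0.152
finger_force: 30.0
[624.32894371 -99.63246449 112.94066085] [3.14108424e+00 1.71679210e-03 2.61814226e+00]
```

View pics/o2.png

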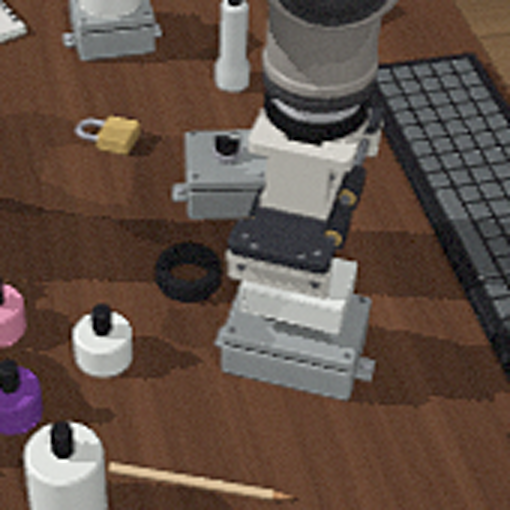

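The cap is parallel with the lid and centred on it (front edges' middle at 291 against 290). I'll lower it, release, and go on to the small cap.

```bash
python3 -m handwheel '[[[0,0,0.012,0,0,0,-1],[0,0,0.005,0,0,0,-1],[0,0,0.002,0,0,0,-1],[0,0,0.001,0,0,0,-1],[0,0,0,0,0,0,-1]]]'; python3 -m handwheel '[[[0,0,0,0,0,0,-1],[0,0,0,0,0,0,0],[0,0,0,0,0,0,0],[0,0,0,0,0,0,0],[0,0,-0.05,0,0,0,0]]]'
```

```text
t: 11.7
eef_pos: [624.1, -99.9, 91.9]
ee_rot: [3.141, 0.001, 2.618]
force: [-1.1, -0.2, 1.0]
width: 0.147
finger_force: 30.0
t: 12.32
eef_pos: [621.5, -99.2, 138.2]
ee_rot: [-3.139, -0.009, 2.618]
force: [0.3, 0.1, 0.1]
width: 0.49
finger_force: 0.0
```

```bash
python3 -m handwheel '[[[0,0,0,0,0,-0.056,0],[0,0,0,0,0,-0.056,0],[0,0,0,0,0,-0.055,0],[0.04,0.008,0,0,0,0,0],[0.04,0.008,0,0,0,0,0]]]'; python3 -m handwheel '[[[0.04,0.008,0,0,0,0,0],[0.04,0.009,0,0,0,0,0],[0,0,0.04,0,0,0,0],[0,0,0.026,0,0,0,0],[0,0,0,0,0,0,0]]]'; python3 - <<'E'
from h import *
s=snapshot('side')
a=cv2.resize(s[140:290,170:340],None,fx=3,fy=3,interpolation=2)
cv2.imwrite('pics/s1.png',a);st=state();print(st['eef_pos'],st['ee_rot'])
E
```

```text
t: 12.95
eef_pos: [542.9, -83.7, 141.4]
ee_rot: [3.141, -0.0, -3.141]
force: [-0.3, 0.4, -0.4]
width: 0.498
finger_force: 0.0
t: 13.58
eef_pos: [462.8, -66.6, 74.6]
ee_rot: [3.14, -0.003, -3.141]
force: [-1.5, -0.4, 0.2]
width: 0.502
finger_force: 0.0
[463.7294794  -66.92906098  75.65694372] [ 3.14117430e+00 -1.08267464e-03 -3.14081576e+00]
```

View pics/s1.png

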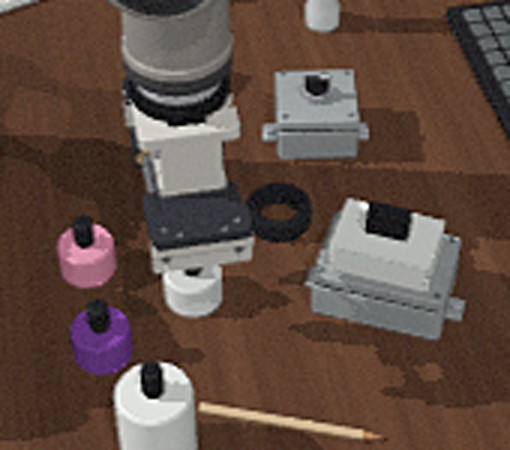

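The oblong cap is seated on the twin box. The gripper is over the small cap's knob (crop (195,265)).

```bash
python3 -m handwheel '[[[0,0,0.02,0,0,0,0],[0,0,0.0115,0,0,0,0],[0,0,0,0,0,0,0],[0,0,0,0,0,0,-1],[0,0,0,0,0,0,-1]]]'; python3 -m handwheel '[[[0,0,0,0,0,0,-1],[0,0,0,0,0,0,-1],[0,0,0,0,0,0,-1],[0,0,-0.05,0,0,0,-1],[0,0,-0.05,0,0,0,-1]]]'
```

```text
t: 14.25
eef_pos: [464.3, -67.1, 44.8]
ee_rot: [-3.141, 0.001, -3.141]
force: [-0.3, -0.4, -0.3]
width: 0.335
finger_force: 0.0
t: 14.88
eef_pos: [463.4, -66.9, 144.9]
ee_rot: [3.141, -0.002, -3.141]
force: [1.0, -1.1, -0.5]
width: 0.188
finger_force: 30.0
```

```bash
python3 -m handwheel '[[[-0.03,0.036,0,0,0,0,-1],[-0.03,0.036,0,0,0,0,-1],[-0.03,0.036,0,0,0,0,-1],[-0.03,0.036,0,0,0,0,-1],[-0.029,0.036,0,0,0,0,-1]]]'; python3 -m handwheel '[[[0,0,0,0,0,0,-1],[0,0,0.02,0,0,0,-1],[0,0,0,0,0,0,-1],[0,0,0,0,0,0,-1],[0,0,0,0,0,0,-1]]]'; python3 - <<'E'
from h import *
s=snapshot('side')
a=cv2.resize(s[90:220,200:350],None,fx=4,fy=4,interpolation=2)
cv2.imwrite('pics/s2.png',a);st=state();print(st['eef_pos'],proj('side',np.array([613,113,50])),proj('side',np.array([613,113,80])))
E
```

```text
t: 15.5
eef_pos: [613.4, 114.4, 143.9]
ee_rot: [-3.142, -0.0, -3.141]
force: [0.7, -0.4, -0.0]
width: 0.187
finger_force: 30.0
t: 16.12
eef_pos: [613.0, 112.7, 125.2]
ee_rot: [3.141, 0.001, -3.141]
force: [-0.4, -0.9, -0.6]
width: 0.184
finger_force: 30.0
[613.03621224 112.83399467 125.08360131] [274.62809762 171.80079605] [274.88066905 163.65207376]
```

View pics/s2.png

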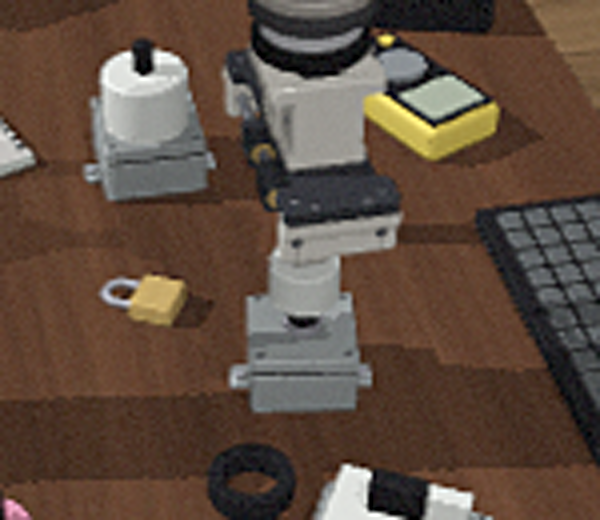

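The small cap's silhouette centre (304.5) is within about 2 mm of the lid centre (302). I'll lower it and release.

```bash
python3 -m handwheel '[[[0.001,0,0.018,0,0,0,-1],[0,0,0.008,0,0,0,-1],[0,0,0.003,0,0,0,-1],[0,0,0.001,0,0,0,-1],[0,0,0,0,0,0,-1]]]'; python3 -m handwheel '[[[0,0,0,0,0,0,-1],[0,0,0,0,0,0,0],[0,0,0,0,0,0,0],[0,0,0,0,0,0,0],[0,0,-0.05,0,0,0,0]]]'
```

```text
t: 16.8
eef_pos: [612.0, 113.2, 94.6]
ee_rot: [3.141, 0.001, -3.141]
force: [-1.0, 0.7, 0.5]
width: 0.187
finger_force: 30.0
t: 17.42
eef_pos: [609.3, 112.9, 140.9]
ee_rot: [-3.141, -0.009, -3.141]
force: [0.3, 0.2, 1.1]
width: 0.497
finger_force: 0.0
```

```bash
python3 -m handwheel '[[[0,0,-0.03,0,0,0,0],[0.025,-0.041,0,0,0,0,0],[0.025,-0.041,0,0,0,0,0],[0.025,-0.041,0,0,0,0,0],[0.025,-0.041,0,0,0,0,0]]]'; python3 -m handwheel '[[[0.025,-0.041,0,0,0,0,0],[0.025,-0.041,0,0,0,0,0],[0.025,-0.041,0,0,0,0,0],[0.023,-0.042,0,0,0,0,0],[0,0,0,0,0,0,0]]]'; python3 -m handwheel '[[[0,0,0.04,0,0,0,0],[0,0,0.016,0,0,0,0],[0,0,0,0,0,0,0],[0,0,0,0,0,0,0],[0,0,0,0,0,0,0]]]'; python3 - <<'E'
from h import *
s=snapshot('side')
a=cv2.resize(s[130:330,150:340],None,fx=3,fy=3,interpolation=2)
cv2.imwrite('pics/t1.png',a);st=state();print(st['eef_pos'],st['ee_rot'])
E
```

```text
t: 18.05
eef_pos: [511.0, -52.1, 174.4]
ee_rot: [-3.141, 0.001, -3.141]
force: [0.3, -1.0, 0.5]
width: 0.501
finger_force: 0.0
t: 18.68
eef_pos: [412.8, -218.4, 174.4]
ee_rot: [-3.141, 0.0, 3.138]
force: [0.8, 0.7, -0.2]
width: 0.501
finger_force: 0.0
t: 19.3
eef_pos: [414.7, -216.1, 119.1]
ee_rot: [-3.141, 0.002, -3.14]
force: [0.7, 0.1, 0.4]
width: 0.498
finger_force: 0.0
[ 414.53428833 -216.09926602  118.9899705 ] [-3.14067891e+00  1.41362561e-03 -3.14046534e+00]
```

View pics/t1.png

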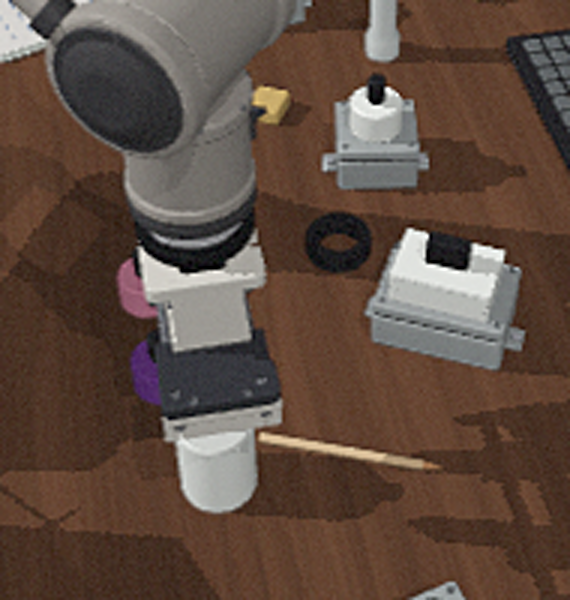

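The small cap is seated on the selector. The gripper (222) is over the tall cap (217). I'll descend and grip.

```bash
python3 -m handwheel '[[[0,0,0.02,0,0,0,0],[0,0,0.01,0,0,0,0],[0,0,0,0,0,0,0],[0,0,0,0,0,0,-1],[0,0,0,0,0,0,-1]]]'; python3 -m handwheel '[[[0,0,0,0,0,0,-1],[0,0,0,0,0,0,-1],[0,0,-0.05,0,0,0,-1],[0,0,-0.05,0,0,0,-1],[0,0,-0.05,0,0,0,-1]]]'
```

```text
t: 19.98
eef_pos: [414.3, -216.3, 88.7]
ee_rot: [-3.141, 0.001, -3.141]
force: [0.2, 0.4, -0.1]
width: 0.334
finger_force: 0.0
t: 20.6
eef_pos: [413.7, -215.8, 239.6]
ee_rot: [3.141, -0.0, -3.141]
force: [0.5, -1.2, -0.4]
width: 0.184
finger_force: 30.0
```

```bash
python3 -m handwheel '[[[-0.022,-0.039,0,0,0,0,-1],[-0.022,-0.039,0,0,0,0,-1],[-0.022,-0.039,0,0,0,0,-1],[-0.023,-0.039,0,0,0,0,-1],[-0.023,-0.039,0,0,0,0,-1]]]'; python3 -m handwheel '[[[0,0,0,0,0,0,-1],[0,0,0,0,0,0,-1],[0,0,0.02,0,0,0,-1],[0,0,0,0,0,0,-1],[0,0,0,0,0,0,-1]]]'; python3 - <<'E'
from h import *
s=snapshot('side');t=snapshot('top')
a=cv2.resize(s[234:384,210:370],None,fx=3,fy=3,interpolation=2);b=cv2.resize(t[130:280,350:450],None,fx=3,fy=3,interpolation=2)
cv2.imwrite('pics/t2.png',np.hstack([a,b]));st=state();print(st['eef_pos'])
E
```

```text
t: 21.22
eef_pos: [526.6, -412.0, 237.7]
ee_rot: [3.141, -0.0, -3.141]
force: [0.4, 0.6, -1.4]
width: 0.188
finger_force: 30.0
t: 21.85
eef_pos: [526.2, -410.5, 219.4]
ee_rot: [-3.141, 0.001, -3.14]
force: [0.1, 0.6, -0.0]
width: 0.193
finger_force: 30.0
[ 526.37752441 -410.83181423  219.47478167]
```

View pics/t2.png

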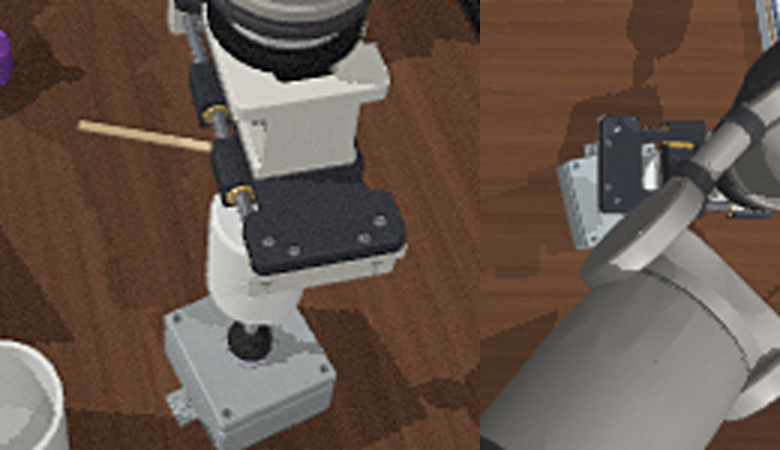

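```bash
python3 - <<'E'
from h import *
for z in(58,99,131,150):
    print(z,[((proj('side',np.array([x,y,z]))-[210,234])*3).round(1) for x,y in((526,-411),(531,-411),(526,-406))])
E
```

```text
58 [array([246.5, 338. ]), array([254. , 336.6]), array([244.6, 330.8])]
99 [array([249.9, 306.1]), array([257.7, 304.7]), array([247.8, 298.8])]
131 [array([252.7, 279.6]), array([260.7, 278.2]), array([250.6, 272.3])]
150 [array([254.4, 263.2]), array([262.6, 261.8]), array([252.3, 255.8])]
```

Side-view columns give the same x (about 528) for the cap rim (256.5), knob and boot, so the cap is aligned. I'll lower it slowly, watching the force.

```bash
python3 -m handwheel '[[[0,0,0.015,0,0,0,-1],[0,0,0.015,0,0,0,-1],[0,0,0.015,0,0,0,-1],[0,0,0.01,0,0,0,-1],[0,0,0,0,0,0,-1]]]'; python3 -m handwheel '[[[0,0,0.014,0,0,0,-1],[0,0,0.006,0,0,0,-1],[0,0,0.003,0,0,0,-1],[0,0,0.002,0,0,0,-1],[0,0,0,0,0,0,-1]]]';  python3 -m handwheel '[[[0,0,0,0,0,0,-1],[0,0,0,0,0,0,0],[0,0,0,0,0,0,0],[0,0,0,0,0,0,0],[0,0,-0.04,0,0,0,0]]]'; python3 -m handwheel '[[[0,0,-0.05,0,0,0,0],[0.04,0,0,0,0,0,0],[0.04,0.04,0,0,0,0,0],[0.03,0.04,0,0,0,0,0],[0,0.04,0,0,0,0,0]]]'; python3 -m handwheel '[[[0,0.05,0,0,0,0,0],[0,0.05,0,0,0,0,0],[0,0.05,0,0,0,0,0],[0,0,0,0,0,0,0],[0,0,0,0,0,0,0]]]'; python3 - <<'E'
from h import *
s=snapshot('side');t=snapshot('top')
cv2.imwrite('pics/f_s.png',s);cv2.imwrite('pics/f_t.png',t)
a=cv2.resize(s[95:384,190:350],None,fx=2,fy=2,interpolation=2);b=cv2.resize(t[120:260,80:430],None,fx=1.3,fy=1.3,interpolation=2)
o=np.zeros((578,320+b.shape[1],3),np.uint8);o[:,:320]=a;o[:b.shape[0],320:]=b;cv2.imwrite('pics/f.png',o)
E
```

```text
t: 22.58
eef_pos: [525.8, -410.6, 161.8]
ee_rot: [3.14, -0.002, -3.141]
force: [0.5, -0.1, -1.6]
width: 0.185
finger_force: 30.0
t: 23.2
eef_pos: [526.3, -411.1, 138.5]
ee_rot: [-3.141, 0.001, -3.141]
force: [-0.5, -0.5, -1.0]
width: 0.184
finger_force: 30.0
t: 23.82
eef_pos: [524.7, -409.6, 175.0]
ee_rot: [3.136, -0.006, -3.141]
force: [0.1, -0.2, 1.0]
width: 0.496
finger_force: 0.0
t: 24.45
eef_pos: [414.2, -290.0, 228.5]
ee_rot: [-3.142, -0.0, 3.14]
force: [0.7, -0.1, -0.2]
width: 0.501
finger_force: 0.0
t: 25.08
eef_pos: [416.3, -141.5, 228.5]
ee_rot: [-3.141, 0.001, -3.14]
force: [-0.7, -1.3, -0.1]
width: 0.501
finger_force: 0.0
```

View pics/f.png

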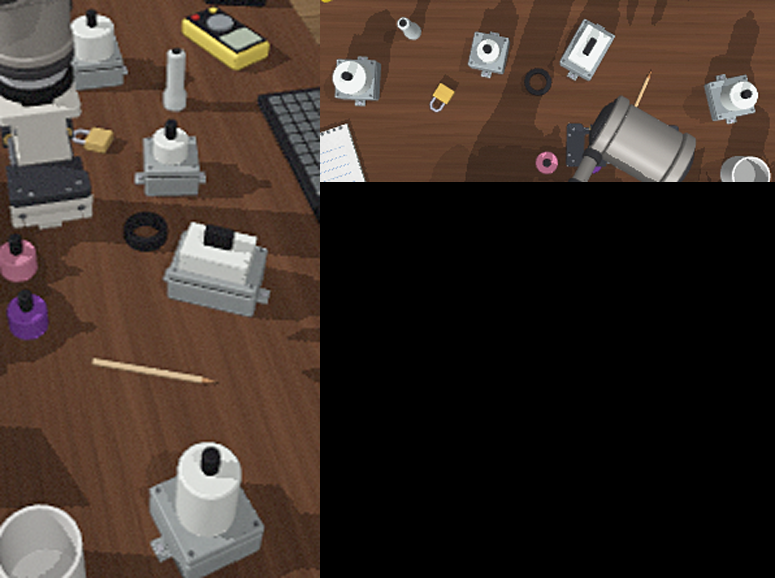

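All four caps stand on their boxes. One numeric check of the knob positions and heights before handing in.

```bash
python3 - <<'E'
from h import *
t=cv2.imread('pics/f_t.png');s=cv2.imread('pics/f_s.png')
# rough expected knob-top location, then black centroid near it
for k,X in dict(wide=(548,395,124),oblong=(624,-100,106),small=(613,113,108),tall=(526,-411,152)).items():
    r={}
    for n,im,h in(('top',t,0),('side',s,8)):
        e=proj(n,np.array(X,float)-[0,0,h]);m=im.max(2)<60;w=np.zeros_like(m);u,v=e.astype(int);w[max(v-9,0):v+10,u-9:u+10]=1
        b=max(blobs(m&w,5),key=lambda q:q[1]);r[n]=b[0]
    print(k,r,'top-plane',plane('top',*r['top'],X[2]).round(0)[:2],'tri',tri(r['top'],r['side'])[0].round(0),'target',X)
E
```

```text
wide {'top': array([100.4, 178.3]), 'side': array([235.4, 103.6])} top-plane [546. 391.] tri [547. 394. 113.] target (548, 395, 124)
oblong {'top': array([286.8, 155.3]), 'side': array([299., 213.])} top-plane [ 621. -100.] tri [ 623. -100.   95.] target (624, -100, 106)
small {'top': array([208.3, 157.4]), 'side': array([275.2, 159.3])} top-plane [610. 111.] tri [612. 112.  97.] target (613, 113, 108)
tall {'top': array([407.2, 192.1]), 'side': array([294.8, 325.3])} top-plane [ 524. -409.] tri [ 526. -412.  140.] target (526, -411, 152)
```

Everything is within about 4 mm at the expected heights (the centroids sit at mid-knob), and the arm is clear.

```bash
python3 -c "from plant import *;print(close_job())"
```

```text
the job is handed in; nothing more can be done
None
```

All four guard caps are on their boxes, within about 5 mm of centre by camera, and the job is handed in at about 25 s; the verdict was not shown, and I saw no contact with the emergency stop or lever.

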